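# Nest the mirror under the sprung dust flap

## Task

The small round mirror lies loose in the trough of the dust case, under the spring-closing clear flap. Swing the flap up by its rear edge, hold it open with the hand while the fingers reach in behind it, and slide the mirror along the trough fully home against the three dowel pins at the left end, lying flat. Then take the hand out so that the flap shuts fully, and leave the two vials and the petri dish where they stand.

Things in the scene. Friction and masses are not known exactly. Their poses are not given: they have to be found in the camera images.
- case: Grey dust case fixed to the bench: base plate 54 x 236 x 4 mm (x,y,z) with a narrow trough under a clear flap. Origin: centre of the underside, on the bench; x to the rear (away from the robot), y left along the trough, z up. Trough floor at z 4 mm, clear inside x -21..21, y -95..95 mm. Front wall top z 13 mm; rear wall x 21.5..25.5, top z 27 mm; end walls below the flap.
- flap (a joint): Clear flap angle, rad: 0 shut, grows as its rear edge swings up and over towards the robot, stop at 1.75. 3 mm sheet, 196 mm along y, 53 mm from hinge to rear edge; shut, it rises rearwards at 20 degrees (0.35 rad) and covers the whole trough. A spring shuts it from every angle (0.08 N m shut, 0.13 N m at 1.2 rad), so it stays open only while something holds it.
- flap_hinge (a point): Middle of the flap's hinge line (line along the case's y), at case x = -21, z = 15 mm.
- flap_edge (a point): Middle of the round metal bead (5 mm thick, 201 mm long) along the flap's free rear edge; moves with the flap. Shut, its axis is at case x = 29, z = 33 mm, so it overhangs the outside of the rear wall by 6 mm: fingers brought down behind it with their tips some 9 mm below its axis can swing it up along its arc about the hinge (pulled level it binds). The bench behind is free.
- mirror_center (a point): Centre (half-way up) of the loose round mirror: aluminium cell 30 mm across, 8 mm thick with a glass face, about 40 g, lying flat on the trough floor under the flap near the middle of the trough, not yet in the nest. Polished and slippery (friction about 0.2), it slides when pushed at the rim. z up.
- nest (a point): Where the seated mirror's centre is: case x 0, y +62, z 8 mm (axes as the case's). Three steel dowel pins (6 mm thick, 8 mm tall) stand on the trough floor, axes 18 mm from this point: one straight to the left (+y of the case), the others 75 degrees either side of that; the nest is open to the right.
- vial_left: White sample vial with white cap, 30 mm wide, 52 mm tall, standing on the bench beyond the left end of the case; origin at the centre of its underside. Leave alone.
- vial_right: A like vial beyond the right end of the case; origin at the centre of its underside. Leave alone.
- dish: Small petri dish, 61 mm wide, 14 mm tall, on the bench in front of the case; origin at the centre of its underside. Leave alone.
- mirror: The same mirror as a body; its origin is the centre of its underside, z up.

How it is judged (in metres and radians):
On the way, in this order (a step that is already met when the one before it is completed fails the run):
1. the flap is open by more than 0.35 rad (value of joint flap above 0.35 rad), for 0.2 s.
2. the mirror is seated in the nest while the flap is still held open (more than 0.35 rad) (horizontal distance between mirror_center and nest below 0.0025 m and z of mirror_center in the frame of case below 0.01 m and angle between mirror_center's own z axis and vertical below 0.08 rad and value of joint flap above 0.35 rad), for 0.1 s.
At the end, for the whole second after the job is handed in: The mirror lies flat (within 0.08 rad) and at rest on the trough floor, its centre within 2.5 mm of the nest centre, and the flap is shut (below 0.06 rad) (horizontal distance between mirror_center and nest below 0.0025 m and z of mirror_center in the frame of case below 0.01 m and angle between mirror_center's own z axis and vertical below 0.08 rad and value of joint flap below 0.06 rad and linear speed of mirror below 0.01 m/s); the robot touches nothing.
It fails at once if the left vial is moved more than 25 mm or tipped over (distance of vial_left from where it was at the start of the episode above 0.025 m or angle between vial_left's own z axis and vertical above 0.5 rad).
It fails at once if the right vial is moved more than 25 mm or tipped over (distance of vial_right from where it was at the start of the episode above 0.025 m or angle between vial_right's own z axis and vertical above 0.5 rad).
It fails at once if the petri dish is moved more than 25 mm or tipped over (distance of dish from where it was at the start of the episode above 0.025 m or angle between dish's own z axis and vertical above 0.5 rad).
It also fails if it takes over 42 s, if anything falls off the work surface, if the arm or the gripper's body presses on something with over 40 N, if the wrist force passes 120 N, or if a joint passes its speed limit or range.

## Robot

A 6-joint arm with a two-finger parallel gripper is mounted at the origin on a cart in front of the work surface, level with it; the furniture and walls round the work are solid. World frame = base frame: x ahead of the robot, y to its left, z up, the work surface at z = 0. Lengths are in m, angles in degrees, forces in N, time in s.
With the tool pointing down it reaches from about 0.4 to 0.825 m from the base axis. Payload 7 kg.
Tool frame: the origin (TCP) lies between the finger pads; the fingertips stand 11 mm ahead of it and the grasp point (between the pads) lies 8 mm behind it; z points along the fingers, y is the direction in which the jaws open and shut (so a half turn about z gives the same grasp; the last joint's range is limited). The gripper opens to 88 mm and grips with 3 to 60 N. Pads are 19 mm wide; open, the fingers measure 130 mm over their backs; the gripper's body (78 mm by 193 mm) begins 47 mm behind the grasp point.
Start: joints at [88.642, 20.546, 0.682, 0, -70.136, -16.507], TCP at [0.207, 0.642, 0.238] pointing down, gripper open.
Joint ranges: [-176.03, 176.03], [-82.01, 121.73], [-58.28, 71.71], [-173.87, 95.51], [-174.79, -0.11], [-173.66, 173.66]. Speed limits (degrees/s): [136.94, 136.94, 172.46, 180, 180, 180].

## Interface

Orientations are given as [roll, pitch, yaw] about the fixed x, y, z axes, in that order (R = Rz(yaw) Ry(pitch) Rx(roll)).
In Python, from plant import r gives the robot as it stands.
- The arm moves only by the shell command python3 -m inch 'ROWS' [OPENING] [FORCE]. ROWS is JSON, a list of rows, each an object of numbers: "x", "y", "z": the shift along the tool's x, y, z as a fraction of full scale; "yaw": the turn about the tool's z as a fraction of full scale. In form: [{"x": .., "y": .., "z": .., "yaw": ..}, ...]. A call has 1 to 5 rows; each row shifts and turns the pose as measured when the row begins, along the tool's axes as they then stand; what a row does not reach is not made up. Full scale, the value 1, is 0.025 m for a shift and 4 degrees for a turn. A row lasts 1/12 s, in which the tool goes at most 41.7 mm and 7.16 degrees, less where a joint would pass 70% of its speed; a pose out of reach is approached as far as the arm can. A call with a number of a shift or a turn outside -1 to 1 is refused whole. A call with a gripper value outside its range is refused whole. OPENING is the opening, from -1 (shut) to 1 (fully open), set as the call begins (- or left out, the last holds). The fingers move at their own pace and stop on an object; FORCE is the grip in N (left out, the last holds). Time passes only in rows, so rows that do not move let the fingers close. It gives the time, the measured TCP pose, the force and the opening at its end, in the units of the state.
- r.get_state(): the state, without advancing time (a new reading comes with each control period).
- r.capture(name): name is "scene" or "top" or "wrist"; returns (picture, depth): 400x640x3 uint8, red, green, blue; 400x640 float32, m along the optical axis (not along the pixel's ray), 0 where there is no reading.
- r.camera_info(name): a dict with "mtx" (3x3 intrinsics, pixels), "pose" (4x4, takes a point from camera to world coordinates). Camera axes: x right, y down, z forward; pixel columns grow to the right and rows downward; lengths in m; the calibration is good to about 2 mm. A picture is of the moment at which its call begins: read the wrist's pose just before it. camera_info takes no time and is no camera call; for the wrist camera it gives the pose at the moment of the call.
- r.close_job(): hands the job in, once; it reports no verdict.
The state is a dict: "time_s": time; "joints": joint angles; "qd": joint speeds; "joint_torque": joint torques, N m; "tcp_pos": TCP position; "eef_rot": TCP orientation; "contact_force": force on the tool from outside, world axes, zero at the start; "moment": the same for the moment, N m; "gripper_width": finger opening in m.
Only numpy, scipy, OpenCV 4.12 (cv2) and the standard library are available. Lean on these libraries where they do the work, as an engineer would, in place of code of your own. Each camera call takes 0.05 s, during which the arm holds its last target. There are 200 camera calls.

## Working session

There is one attempt and no reset: what is moved stays moved. The work goes in short steps, Python scripts to look and compute and a shell command to move; the robot and the scene stay as the last step left them, time stands still between calls to the robot, and variables do not carry over. Pictures are saved under pics/ and viewed, about 8 in all and at most 12, crops included, and the job is handed in when it is done.

```bash
ls; mkdir -p pics
python3 - <<'E'
from plant import r
import cv2,numpy as np
s=r.get_state(); print({k:np.round(s[k],3) for k in s})
for n in("scene","top"):
    p,d=r.capture(n); cv2.imwrite(f"pics/{n}0.png",p[:,:,::-1]); np.save(f"pics/{n}0.npy",d)
    c=r.camera_info(n); print(n,np.round(c["mtx"],1).tolist(),np.round(c["pose"],3).tolist())
E
```

```text
pics
{'time_s': np.float64(0.0), 'joints': array([ 8.8642e+01,  2.0591e+01,  6.3300e-01, -2.0000e-02, -7.0137e+01,
       -1.6508e+01]), 'qd': array([ 0.071, -0.06 , -0.087,  0.012, -0.036,  0.027]), 'joint_torque': array([-0.0000e+00, -5.8272e+01,  2.9305e+01,  6.9970e+00,  7.0000e-03,
       -0.0000e+00]), 'tcp_pos': array([0.207, 0.642, 0.237]), 'eef_rot': array([ 1.79903e+02, -9.00000e-03, -1.78720e+01]), 'contact_force': array([-0.517, -0.319, -0.283]), 'moment': array([ 0.017,  0.023, -0.081]), 'gripper_width': np.float64(0.088)}
scene [[469.6, 0.0, 320.6], [0.0, 469.6, 203.8], [0.0, 0.0, 1.0]] [[-0.857, -0.361, 0.368, 0.149], [-0.516, 0.613, -0.599, 0.59], [-0.009, -0.703, -0.712, 0.72], [0.0, 0.0, 0.0, 1.0]]
top [[403.6, 0.0, 323.5], [0.0, 403.6, 197.7], [0.0, 0.0, 1.0]] [[-0.015, -0.985, 0.171, 0.345], [-0.999, 0.02, 0.026, 0.045], [-0.029, -0.171, -0.985, 0.903], [0.0, 0.0, 0.0, 1.0]]
```

View pics/scene0.png

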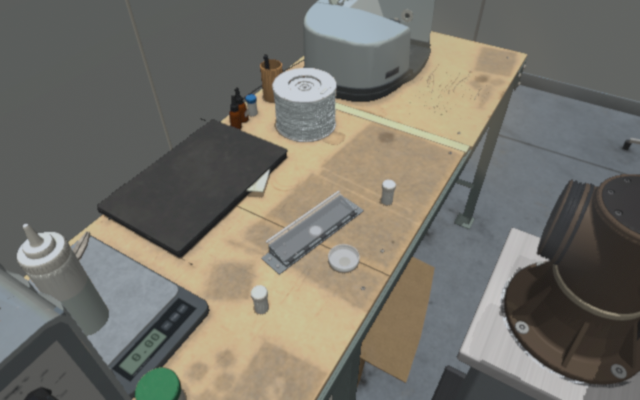

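View pics/top0.png

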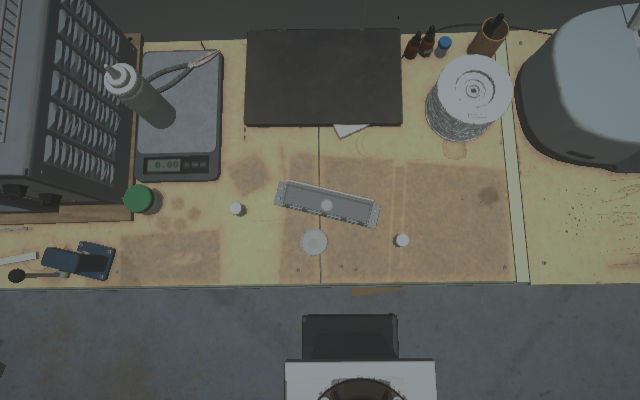

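The scene view shows the case at about (315,228). In the top view the case spans (275,183) to (380,227), with the mirror at (326,205), vials at (237,209) and (402,240), and the dish at (313,242).

```bash
cat > h.py <<'E'
from plant import r
import numpy as np, cv2
def ray(n,uv,z,ci=None):
    c=ci or r.camera_info(n); K=np.array(c["mtx"]);T=np.array(c["pose"])
    d=T[:3,:3]@np.linalg.solve(K,[uv[0],uv[1],1.]); o=T[:3,3]
    return o+d*(z-o[2])/d[2]
def proj(n,P,ci=None):
    c=ci or r.camera_info(n); K=np.array(c["mtx"]);T=np.array(c["pose"])
    q=K@(T[:3,:3].T@(np.asarray(P)-T[:3,3])); return q[:2]/q[2]
E
python3 - <<'E'
from h import *
for k,uv,z in [("mirror",(326,205),.012),("cL",(276,193),.004),("cR",(379,216),.004),("vl",(237,209),.052),("vr",(402,240),.052),("dish",(313,242),.014)]:
    print(k,np.round(ray("top",uv,z),3))
im=cv2.imread("pics/top0.png")[170:270,220:420]
cv2.imwrite("pics/topc.png",cv2.resize(im,None,fx=4,fy=4,interpolation=cv2.INTER_CUBIC))
# wrist cam pose relative to tcp
s=r.get_state();c=r.camera_info("wrist");from scipy.spatial.transform import Rotation as R
Rt=R.from_euler("xyz",s["eef_rot"],degrees=True).as_matrix();T=np.array(c["pose"])
print(np.round(Rt.T@(T[:3,3]-s["tcp_pos"]),3),np.round(Rt.T@T[:3,:3],3).tolist(),np.array(c["mtx"]).round(1).tolist())
print("toolaxes",Rt.round(3).tolist())
E
```

```text
mirror [0.483 0.064 0.012]
cL [0.514 0.177 0.004]
cR [ 0.457 -0.054  0.004]
vl [0.472 0.254 0.052]
vr [ 0.4   -0.095  0.052]
dish [0.401 0.094 0.014]
[ 0.078  0.001 -0.146] [[0.0, -0.959, -0.284], [1.0, 0.0, -0.0], [0.0, -0.284, 0.959]] [[330.6, 0.0, 318.8], [0.0, 330.6, 197.2], [0.0, 0.0, 1.0]]
toolaxes [[0.952, -0.307, -0.0], [-0.307, -0.952, -0.002], [0.0, 0.002, -1.0]]
```

View pics/topc.png

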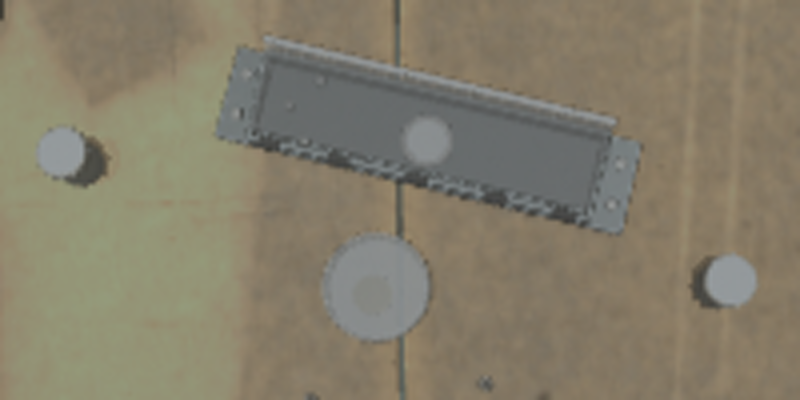

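The crop gives the case plate corners at (238,46), (218,140), (640,142) and (620,234), and the mirror at (427,141).

```bash
cat >> h.py <<'E'
from scipy.spatial.transform import Rotation as Ro
import json,os
def case(): c=json.load(open("case.json")); return np.array(c["o"]),c["yaw"]
def c2w(p):
    o,y=case(); return o+Ro.from_euler("z",y,degrees=True).apply(p)
def w2c(p):
    o,y=case(); return Ro.from_euler("z",-y,degrees=True).apply(np.asarray(p)-o)
def tip():  # fingertip in case coords (mm)
    s=r.get_state(); Rt=Ro.from_euler("xyz",s["eef_rot"],degrees=True)
    return 1000*w2c(s["tcp_pos"]+Rt.apply([0,0,.011])),s
def go(x,y,z): # target tip in case mm -> tool-axis rows units
    t,s=tip(); Rt=Ro.from_euler("xyz",s["eef_rot"],degrees=True)
    d=Ro.from_euler("z",case()[1],degrees=True).apply((np.array([x,y,z])-t)/25)
    print("t",round(float(s["time_s"]),2),"tip",t.round(1),"yaw err",round(float(s["eef_rot"][2]-case()[1]),2),"F",np.round(s["contact_force"],1),"w",round(float(s["gripper_width"]),4),"-> tool units",np.round(Rt.inv().apply(d),2))
E
python3 - <<'E'
from h import *
P=[ray("top",(220+u/4,170+v/4),.004) for u,v in[(238,46),(218,140),(640,142),(620,234)]]
o=np.mean(P,0);o[2]=0;d=(P[0]+P[1]-P[2]-P[3])[:2];print(np.linalg.norm(d)/2,np.linalg.norm(P[0]-P[1]),np.linalg.norm(P[2]-P[3]))
yaw=float(np.degrees(np.arctan2(-d[0],d[1])));print(o,yaw)
json.dump(dict(o=o.tolist(),yaw=yaw),open("case.json","w"))
print("mirror",w2c(ray("top",(220+427/4,170+141/4),.012)))
go(60,-45,110)
E
```

```text
0.2331496251634301 0.055265592675073166 0.053134423407243385
[0.48469386 0.06198765 0.        ] -14.548195212409746
mirror [-0.00182589 -0.00045591  0.012     ]
t 0.1 tip [-414.5  491.7  225.7] yaw err -3.32 F [ 0.5 -0.7  0. ] w 0.0876 -> tool units [20.19 20.32  4.66]
```

```bash
python3 -m inch '[{"x":0.9,"y":0.9,"yaw":-0.2},{"x":0.9,"y":0.9,"yaw":-0.2},{"x":0.9,"y":0.9,"yaw":-0.2},{"x":0.9,"y":0.9,"yaw":-0.2},{"x":0.9,"y":0.9}]' -1 20
python3 -m inch '[{"x":0.9,"y":0.9},{"x":0.9,"y":0.9},{"x":0.9,"y":0.9},{"x":0.9,"y":0.9},{"x":0.9,"y":0.9}]'
python3 -m inch '[{"x":0.9,"y":0.9},{"x":0.9,"y":0.9},{"x":0.9,"y":0.9},{"x":0.9,"y":0.9},{"x":0.9,"y":0.9}]'
python3 -c "from h import *;go(60,-45,110)"
```

```text
t 0.1 tip [-414.5  491.7  225.7] yaw err -3.32 F [ 0.5 -0.7  0. ] w 0.0876 -> tool units [20.19 20.32  4.66]validation failed for argument at $[0]...
validation failed for argument at $[0]...
validation failed for argument at $[0]...
```

```bash
python3 -m inch '[{"x":0.9,"y":0.9,"z":0,"yaw":-0.2},{"x":0.9,"y":0.9,"z":0,"yaw":-0.2},{"x":0.9,"y":0.9,"z":0,"yaw":-0.2},{"x":0.9,"y":0.9,"z":0,"yaw":-0.2},{"x":0.9,"y":0.9,"z":0,"yaw":0}]' -1 20
python3 -c "from h import *;go(60,-45,110)"
```

```text
time_s: 0.52
tcp_pos: [0.2824, 0.5011, 0.2319]
eef_rot: [179.5, -0.0, -14.2]
contact_force: [0.8, 0.3, -0.2]
gripper_width: 0.0598
t 0.52 tip [-306.1  374.1  220.9] yaw err 0.37 F [ 0.8  0.3 -0.2] w 0.0598 -> tool units [14.53 16.82  4.57]
```

```bash
python3 -m inch '[{"x":0.8,"y":0.9,"z":0.2,"yaw":0},{"x":0.8,"y":0.9,"z":0.2,"yaw":0},{"x":0.8,"y":0.9,"z":0.2,"yaw":0},{"x":0.8,"y":0.9,"z":0.2,"yaw":0},{"x":0.8,"y":0.9,"z":0.2,"yaw":0}]' 
python3 -m inch '[{"x":0.8,"y":0.9,"z":0.2,"yaw":0},{"x":0.8,"y":0.9,"z":0.2,"yaw":0},{"x":0.8,"y":0.9,"z":0.2,"yaw":0},{"x":0.8,"y":0.9,"z":0.2,"yaw":0},{"x":0.8,"y":0.9,"z":0.2,"yaw":0}]' 
python3 -c "from h import *;go(60,-45,110)"
```

```text
time_s: 0.93
tcp_pos: [0.3539, 0.3596, 0.2067]
eef_rot: [179.5, 0.0, -14.1]
contact_force: [0.9, 0.4, -0.2]
gripper_width: 0.0269
time_s: 1.35
tcp_pos: [0.4245, 0.2178, 0.181]
eef_rot: [179.5, 0.0, -14.1]
contact_force: [-0.8, 0.2, -0.1]
gripper_width: 0.0008
t 1.35 tip [-97.4 135.6 170. ] yaw err 0.49 F [-0.8  0.2 -0.1] w 0.0008 -> tool units [6.23 7.26 2.46]
```

```bash
python3 -m inch '[{"x":0.9,"y":0.9,"z":0.2,"yaw":0.1},{"x":0.9,"y":0.9,"z":0.2,"yaw":0},{"x":0.8,"y":0.9,"z":0.2,"yaw":0},{"x":0.8,"y":0.9,"z":0.2,"yaw":0},{"x":0.8,"y":0.9,"z":0.2,"yaw":0}]' >/dev/null
python3 -m inch '[{"x":0.7,"y":0.9,"z":0.3,"yaw":0},{"x":0.6,"y":0.8,"z":0.3,"yaw":0},{"x":0.5,"y":0.6,"z":0.2,"yaw":0},{"x":0,"y":0,"z":0,"yaw":0}]' >/dev/null
python3 - <<'E'
from h import *
go(60,-45,110)
s=r.get_state();ci=r.camera_info("wrist")
p,d=r.capture("wrist");cv2.imwrite("pics/w1.png",p[:,:,::-1])
json.dump(dict(mtx=np.array(ci["mtx"]).tolist(),pose=np.array(ci["pose"]).tolist()),open("w1.json","w"))
E
```

```text
t 2.1 tip [ 59.6 -49.2 121.8] yaw err -0.12 F [0.1 0.1 0.8] w 0.0003 -> tool units [ 0.02 -0.17  0.47]
```

View pics/w1.png

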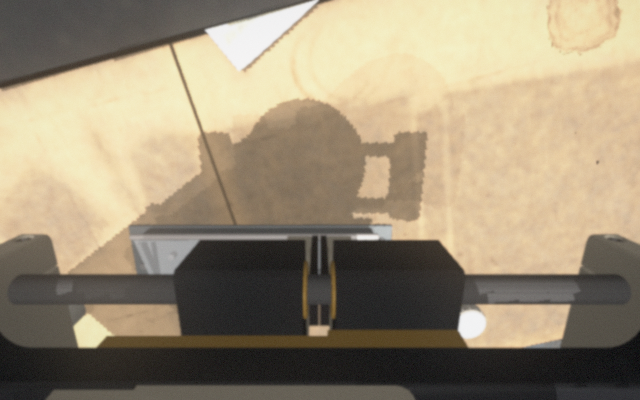

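Bead visible from (131,228) to (391,228); the fingers hide the trough from this camera.

Run:
```python
from h import *
ci=json.load(open("w1.json"))
im=cv2.imread("pics/w1.png")
for u in(140,250,380): print(u,[int(im[v,u].mean()) for v in range(218,240)])
for uv in[(131,230),(391,230)]: print(1000*w2c(ray("w",uv,.033,ci)))
```

```text
140 [148, 147, 148, 152, 146, 140, 126, 114, 118, 126, 129, 129, 129, 127, 126, 127, 134, 152, 169, 176, 169, 160]
250 [120, 121, 121, 119, 119, 116, 105, 96, 95, 97, 82, 74, 74, 71, 77, 95, 120, 141, 157, 161, 146, 117]
380 [194, 193, 193, 194, 188, 168, 144, 145, 171, 186, 193, 193, 192, 195, 192, 192, 190, 190, 182, 162, 136, 114]
[37.24989003 98.41024905 33.        ]
[  36.01966579 -108.87314073   33.        ]
```

Run:
```python
from h import *
for u,v in[(265,40),(613,122)]: print("top bead",1000*w2c(ray("top",(220+u/4,170+v/4),.033)))
d=np.load("pics/top0.npy");T=np.array(r.camera_info("top")["pose"]);K=np.array(r.camera_info("top")["mtx"])
def pt(u,v,z): return 1000*w2c(T[:3,:3]@(np.linalg.solve(K,[u,v,1])*z)+T[:3,3])
for n,u,v in[("vl",237,208),("vr",402,240),("dish",313,242),("mir",326,205),("bench",350,245),("bench",300,170),("endL",280,194),("endR",375,216)]: print(n,pt(u,v,d[v,u]).round(1))
ci=json.load(open("w1.json"))
ims=cv2.imread("pics/scene0.png")[180:290,240:400];cv2.imwrite("pics/scc.png",cv2.resize(ims,None,fx=5,fy=5,interpolation=cv2.INTER_CUBIC))
P,D=r.capture("wrist");Kw=np.array(ci["mtx"]);Tw=np.array(ci["pose"])
for u,v in[(150,230),(150,234),(250,230),(385,230),(385,234),(500,100),(472,322)]: print("wr",u,v,D[v,u],1000*w2c(Tw[:3,:3]@(np.linalg.solve(Kw,[u,v,1])*D[v,u])+Tw[:3,3]).round(4))
```

```text
top bead [29.22730697 98.79889557 33.        ]
top bead [ 28.85427711 -97.73427932  33.        ]
vl [-58.  183.8  49.6]
vr [ -42.6 -173.    52.9]
dish [-88.6   9.5  14.9]
mir [-3.2  0.7 22.3]
bench [-74.9 -71.1  -0.2]
bench [65.9 79.8 -2.1]
endL [  0.2 109.9   1.3]
endR [   0.9 -110.7    3.1]
wr 150 230 0.2868993 [28.  95.3 10.7]
wr 150 234 0.26450703 [33.5 84.1 32.6]
wr 250 230 0.28783485 [27.5  8.7 10.8]
wr 385 230 0.29821387 [  23.4 -111.     2.3]
wr 385 234 0.29913792 [  19.5 -111.1    2.5]
wr 500 100 0.269803 [ 135.7 -199.4   -1. ]
wr 472 322 0.271316 [ -38.8 -176.4   49.8]
```

View pics/scc.png

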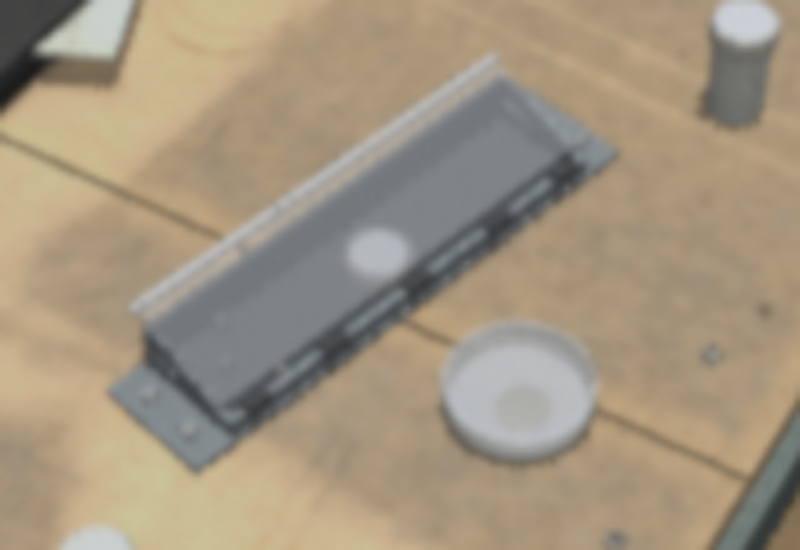

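The scene crop shows the mirror under the flap at (379,252) and the bead from (133,308) to (495,58). The wrist's long edge at row 225 was the plate's rear edge, not the bead. I'll check the case frame with that edge.

Run:
```python
from h import *
ci=json.load(open("w1.json"))
for uv in[(131,225),(391,225)]: print(1000*w2c(ray("w",uv,.004,ci)))
print("mirror scene",1000*w2c(ray("scene",(240+379/5,180+252/5),.012)))
for u,v in[(133,308),(495,58)]: print("scene bead",1000*w2c(ray("scene",(240+u/5,180+v/5),.033)))
go(46,-48,24)
```

```text
[ 30.14464533 114.97864537   4.        ]
[  28.81687542 -115.68913343    4.        ]
mirror scene [-0.29300817  1.53832326 12.        ]
scene bead [ 31.87118784 100.36272355  33.        ]
scene bead [ 29.95787146 -96.11297874  33.        ]
t 2.2 tip [ 58.7 -47.5 122.6] yaw err -0.09 F [-1.1  0.9  1.4] w 0.0003 -> tool units [-0.49 -0.02  3.95]
```

```bash
python3 - <<'E'
from h import *
c=json.load(open("case.json"));c["o"]=c2w([.0012,.0003,0]).tolist();json.dump(c,open("case.json","w"))
go(50,-48,24)
E
python3 -m inch '[{"x":0,"y":0,"z":0.8,"yaw":0},{"x":-0.1,"y":0,"z":0.8,"yaw":0},{"x":-0.1,"y":0,"z":0.8,"yaw":0},{"x":-0.1,"y":0,"z":0.7,"yaw":0},{"x":0,"y":0,"z":0.4,"yaw":0}]' >/dev/null
python3 -c "from h import *;go(44,-48,24)"
```

```text
t 2.2 tip [ 57.5 -47.8 122.6] yaw err -0.09 F [-1.1  0.9  1.4] w 0.0003 -> tool units [-0.29 -0.03  3.95]
t 2.62 tip [ 50.9 -43.6  36.8] yaw err 0.09 F [-0.7  0.6 -0.3] w 0.0002 -> tool units [-0.28  0.17  0.51]
```

```bash
python3 -m inch '[{"x":0,"y":0.2,"z":0.4,"yaw":0},{"x":0,"y":0,"z":0.1,"yaw":0},{"x":-0.15,"y":0,"z":0,"yaw":0}]' >/dev/null
python3 -c "from h import *;go(44,-48,24)"
python3 -m inch '[{"x":-0.1,"y":0,"z":0,"yaw":0},{"x":-0.1,"y":0,"z":0,"yaw":0}]' >/dev/null
python3 -c "from h import *;go(41,-48,24)"
```

```text
t 2.87 tip [ 45.1 -46.5  22.5] yaw err 0.3 F [0.8 0.4 0.9] w 0.0003 -> tool units [-0.05  0.06 -0.06]
t 3.03 tip [ 41.5 -45.   24.2] yaw err 0.45 F [ 10.8 -11.7   2.5] w 0.0003 -> tool units [-0.02  0.12  0.01]
```

```bash
python3 -m inch '[{"x":-0.1,"y":0.05,"z":-0.17,"yaw":0.05},{"x":-0.1,"y":0.05,"z":-0.17,"yaw":0.05}]'
python3 -c "from h import *;go(36,-48,32.5)"
```

```text
time_s: 3.2
tcp_pos: [0.5114, 0.0082, 0.0458]
eef_rot: [179.9, -0.7, -14.4]
contact_force: [1.9, -0.2, -0.8]
gripper_width: 0.0003
t 3.2 tip [ 38.3 -45.7  34.8] yaw err 0.16 F [ 1.9 -0.2 -0.8] w 0.0003 -> tool units [-0.09  0.09  0.09]
```

Run:
```python
from h import *
p,d=r.capture("scene");cv2.imwrite("pics/s2.png",cv2.resize(p[150:290,230:420,::-1],None,fx=4,fy=4,interpolation=cv2.INTER_CUBIC))
go(36,-48,32.5)
```

```text
t 3.25 tip [ 38.2 -45.7  35.7] yaw err 0.14 F [ 0.9 -1.1 -0.7] w 0.0001 -> tool units [-0.09  0.09  0.13]
```

View pics/s2.png

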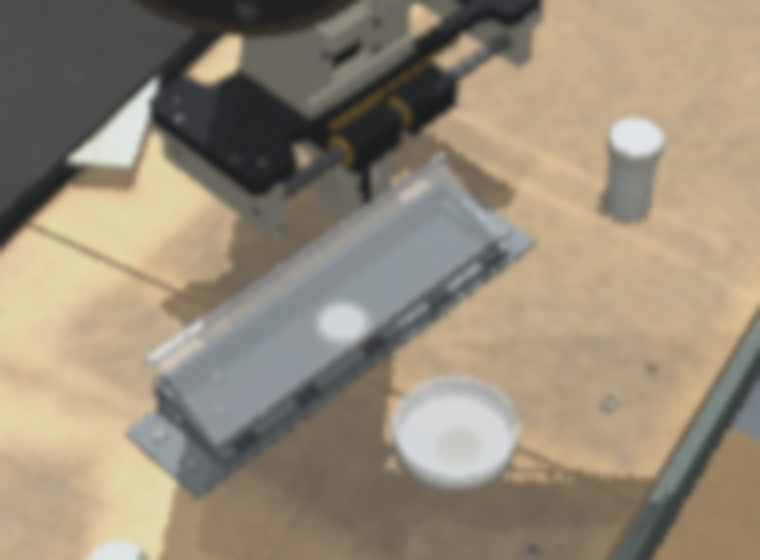

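Fingers stand behind the bead at about (365,190). The bead's left end is at (150,358), and I'll convert that to a flap angle.

```bash
cat >> h.py <<'E'
def bead(phi,y=0): a=np.radians(phi); return c2w(np.array([-21+53*np.cos(a),y,15+53*np.sin(a)])/1000)
E
python3 - <<'E'
from h import *
for f in(20,25,30,40,60,80): print(f,proj("scene",bead(f,100)).round(1),proj("scene",bead(f,-100)).round(1))
E
```

```text
20 [267.2 242.1] [340.2 190.7]
25 [267.6 241.1] [340.8 189.7]
30 [268.2 240.3] [341.6 188.7]
40 [269.6 239.3] [343.5 187.3]
60 [274.  239.2] [348.7 186.5]
80 [280.  242.2] [355.  188.4]
```

The bead moved by (+1,-2.5) px, which puts the flap about 12 degrees open and following. I'll continue the arc.

```bash
python3 -m inch '[{"x":-0.15,"y":0.05,"z":-0.1,"yaw":0.05},{"x":-0.15,"y":0.05,"z":-0.1,"yaw":0}]'|grep force
python3 -c "from h import *;go(25,-48,46.6)"
python3 -m inch '[{"x":-0.15,"y":0,"z":-0.1,"yaw":0},{"x":-0.15,"y":0,"z":-0.1,"yaw":0}]'|grep force
python3 -c "from h import *;go(20,-48,49)"
```

```text
contact_force: [3.9, 1.9, -0.3]
t 3.42 tip [ 33.2 -45.9  43. ] yaw err -0.01 F [ 3.9  1.9 -0.3] w 0.0001 -> tool units [-0.33  0.09 -0.15]
contact_force: [4.3, -4.1, 1.3]
t 3.58 tip [ 26.7 -45.3  49.9] yaw err 0.06 F [ 4.3 -4.1  1.3] w 0.0006 -> tool units [-0.27  0.11  0.03]
```

```bash
python3 -m inch '[{"x":-0.15,"y":0.05,"z":0.02,"yaw":0},{"x":-0.2,"y":0.05,"z":0.02,"yaw":0}]'|grep force
python3 -c "from h import *;go(12,-48,52)"
python3 -m inch '[{"x":-0.2,"y":0.05,"z":0,"yaw":0},{"x":-0.2,"y":0.05,"z":0,"yaw":0}]'|grep force
python3 - <<'E'
from h import *
p,d=r.capture("scene");cv2.imwrite("pics/s3.png",cv2.resize(p[150:290,230:420,::-1],None,fx=4,fy=4,interpolation=cv2.INTER_CUBIC))
go(0,-48,54)
E
```

```text
contact_force: [6.1, -1.8, 4.5]
t 3.75 tip [ 22.1 -45.3  52.3] yaw err 0.21 F [ 6.1 -1.8  4.5] w 0.0003 -> tool units [-0.4   0.11 -0.  ]
contact_force: [4.2, 0.3, 2.6]
t 3.97 tip [ 13.8 -46.1  54.5] yaw err 0.27 F [ 2.5 -0.1  1.3] w 0.0007 -> tool units [-0.55  0.07 -0.  ]
```

View pics/s3.png

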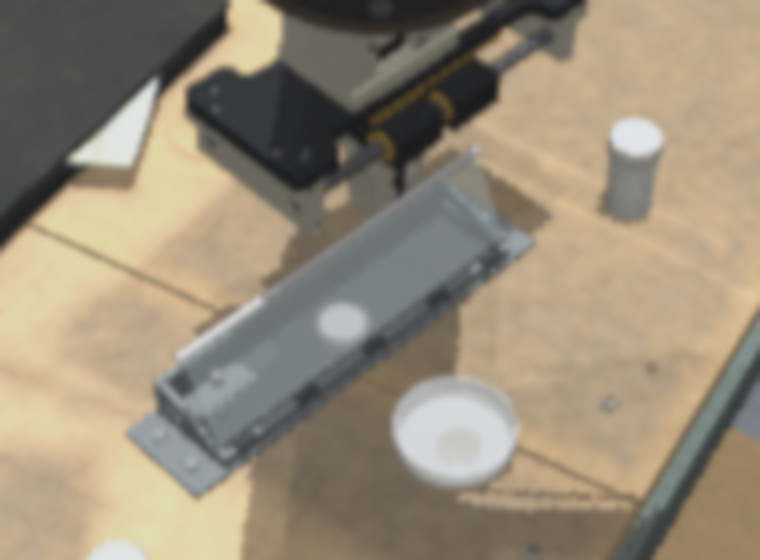

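Bead's left end is at (180,355), so φ≈62° and the flap is about 0.73 rad open. Next I'll move in to x≈0 and descend to the right of the mirror.

```bash
python3 -m inch '[{"x":-0.2,"y":0.05,"z":0.05,"yaw":0.05},{"x":-0.2,"y":0.05,"z":0.05,"yaw":0},{"x":-0.15,"y":0,"z":0.05,"yaw":0}]'|grep force
python3 -c "from h import *;go(0,-48,30)"
python3 -m inch '[{"x":0,"y":0,"z":0.4,"yaw":0},{"x":0,"y":0,"z":0.4,"yaw":0}]'|grep force
python3 -c "from h import *;go(0,-48,15)"
```

```text
contact_force: [2.3, -1.3, 1.7]
t 4.22 tip [  0.5 -47.8  51.3] yaw err 0.09 F [ 2.3 -1.3  1.7] w 0.0004 -> tool units [-0.05  0.02  0.85]
contact_force: [3.1, -0.2, 1.9]
t 4.38 tip [  0.5 -47.4  32.1] yaw err 0.11 F [ 3.1 -0.2  1.9] w 0.0007 -> tool units [-0.05  0.03  0.68]
```

```bash
python3 -m inch '[{"x":0,"y":0,"z":0.35,"yaw":0},{"x":0,"y":0,"z":0.3,"yaw":0}]'|grep force
python3 -c "from h import *;go(0,-48,8)"
python3 -m inch '[{"x":0,"y":0,"z":0.15,"yaw":0},{"x":0,"y":0,"z":0.05,"yaw":0}]'|grep force
python3 - <<'E'
from h import *
go(0,-48,7.5)
p,d=r.capture("scene");cv2.imwrite("pics/s4.png",cv2.resize(p[150:290,230:420,::-1],None,fx=4,fy=4,interpolation=cv2.INTER_CUBIC))
E
```

```text
contact_force: [2.5, -1.0, 2.7]
t 4.55 tip [ -0.3 -47.8  14.7] yaw err 0.11 F [ 2.5 -1.   2.7] w 0.0002 -> tool units [0.   0.01 0.27]
contact_force: [3.4, -9.7, 29.9]
t 4.72 tip [ -0.5 -48.4   8.7] yaw err 0.18 F [ 3.4 -9.7 29.9] w 0.0006 -> tool units [ 0.02 -0.02  0.05]
```

View pics/s4.png

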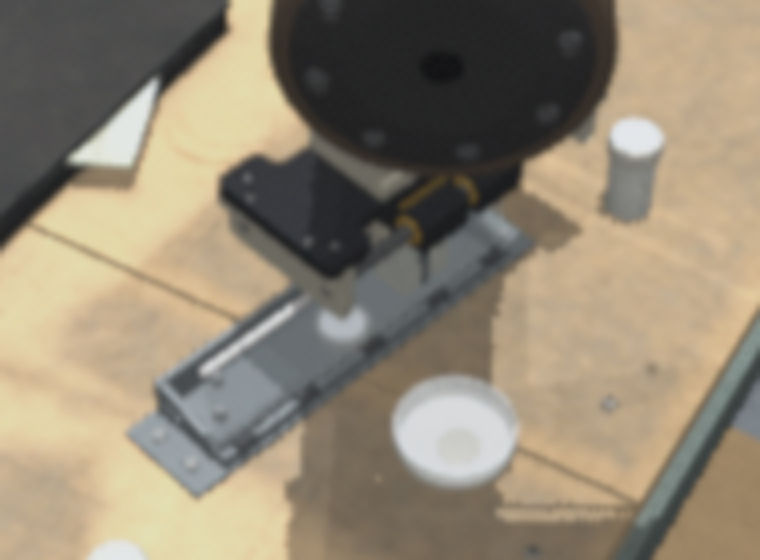

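Flap is about 63° open (bead end at (205,370)), with the fingers in the trough right of the mirror at (343,322). The 30 N upward force is suspicious, so I'll ease up slightly and re-read.

```bash
python3 -c "from h import *;go(0,-48,10)"
python3 -m inch '[{"x":0,"y":0,"z":-0.06,"yaw":0}]'|grep force
python3 -c "from h import *;go(0,-48,10)"
python3 -m inch '[{"x":0,"y":0,"z":0,"yaw":0}]'|grep force
python3 -c "from h import *;go(0,-48,10);print(r.get_state()['moment'])"
```

```text
t 4.77 tip [ -0.1 -48.4   9. ] yaw err 0.19 F [ 2.8 -4.9 13.8] w 0.0007 -> tool units [ 0.01 -0.02 -0.04]
contact_force: [1.7, 0.4, -0.7]
t 4.85 tip [ -0.3 -48.6  10.5] yaw err 0.2 F [ 1.7  0.4 -0.7] w -0.0001 -> tool units [ 0.01 -0.03  0.02]
contact_force: [2.4, -0.4, 2.2]
t 4.93 tip [ -0.4 -48.8  10.5] yaw err 0.19 F [ 2.4 -0.4  2.2] w 0.0006 -> tool units [ 0.02 -0.03  0.02]
[-0.02243623 -0.73958868 -0.0755049 ]
```

```bash
python3 -m inch '[{"x":0.22,"y":0,"z":0,"yaw":0}]'|grep force
python3 -m inch '[{"x":0,"y":0,"z":0.05,"yaw":0}]'|grep force
python3 -c "from h import *;go(5,-48,9);print(r.get_state()['moment'])"
python3 -m inch '[{"x":0,"y":0,"z":0.04,"yaw":0}]'|grep force
python3 -c "from h import *;go(5,-48,8.5);print(r.get_state()['moment'])"
```

```text
contact_force: [1.8, 0.3, -0.9]
contact_force: [3.5, -0.2, 2.9]
t 5.1 tip [  4.9 -48.9   9.3] yaw err 0.2 F [ 3.5 -0.2  2.9] w 0.0007 -> tool units [ 0.   -0.04  0.01]
[-0.15902316 -0.88859535 -0.09714615]
contact_force: [2.9, -5.9, 10.3]
t 5.18 tip [  5.3 -48.9   8.3] yaw err 0.2 F [ 2.9 -5.9 10.3] w 0.0004 -> tool units [-0.01 -0.04 -0.01]
[-1.88334976 -0.81368169 -0.05290058]
```

Contact begins at about z 8.5. At 9.5 the tips still overlap the rim (4..12), so I'll push there.

```bash
python3 -m inch '[{"x":-0.08,"y":0,"z":-0.05,"yaw":0.03},{"x":0,"y":-0.2,"z":0,"yaw":0}]'|grep force
python3 -c "from h import *;go(3,26,9.3)"
python3 -m inch '[{"x":0,"y":-0.25,"z":0,"yaw":0},{"x":0,"y":-0.25,"z":0,"yaw":0}]'|grep force
python3 -c "from h import *;go(3,26,9.3)"
python3 -m inch '[{"x":0,"y":-0.25,"z":0,"yaw":0},{"x":0,"y":-0.25,"z":0,"yaw":0}]'|grep force
python3 -c "from h import *;go(3,26,9.3)"
```

```text
contact_force: [1.1, -6.3, 4.4]
t 5.35 tip [  2.7 -45.2   9. ] yaw err 0.01 F [ 1.1 -6.3  4.4] w 0.0005 -> tool units [ 0.01 -2.85  0.02]
contact_force: [2.0, -10.6, 9.2]
t 5.52 tip [  1.3 -34.9   8.9] yaw err -0.03 F [  2.  -10.6   9.2] w 0.0008 -> tool units [ 0.07 -2.44 -0.  ]
contact_force: [1.7, -10.7, 10.3]
t 5.68 tip [ -0.3 -25.1   9. ] yaw err -0.05 F [  1.7 -10.7  10.3] w 0.0004 -> tool units [ 0.13 -2.04 -0.01]
```

```bash
python3 -m inch '[{"x":0.1,"y":0,"z":-0.06,"yaw":0},{"x":0,"y":0,"z":0,"yaw":0}]'|grep force
python3 - <<'E'
from h import *
go(3,26,9.3)
p,d=r.capture("scene");a=cv2.resize(p[180:290,240:380,::-1],None,fx=4,fy=4,interpolation=cv2.INTER_CUBIC)
p,d=r.capture("top");b=cv2.resize(p[150:250,240:420,::-1],None,fx=3.111,fy=3.2,interpolation=cv2.INTER_CUBIC)
b=cv2.resize(b,(400,224));c=np.zeros((440,400,3),np.uint8);c[:224]=b
p,d=r.capture("wrist");c[224:440]=cv2.resize(p[:,:,::-1],(400,250))[:216]
cv2.imwrite("pics/m5.png",np.hstack([a,c])[:, :960][:,160:])
print(a.shape)
E
```

```text
contact_force: [2.7, -1.5, 1.8]
t 5.85 tip [  1.5 -24.9  10.3] yaw err -0.02 F [ 2.7 -1.5  1.8] w 0.0008 -> tool units [ 0.06 -2.04  0.04]
(440, 560, 3)
```

View pics/m5.png

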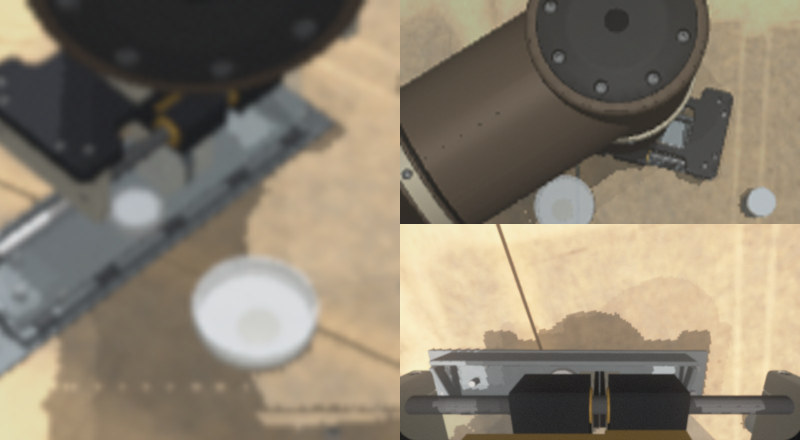

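Scene part: mirror now at (138,207) in the view, just left of the fingers and still flat. I'll check its position numerically.

```bash
cat >> h.py <<'E'
def mir(save=None): # bright disc in the trough in the scene view -> case mm
    p,d=r.capture("scene"); q=np.array([proj("scene",c2w(np.array([x,y,12])/1000)) for x,y in[(-19,-90),(-19,95),(19,95),(19,-90)]]).round().astype(int)
    m=np.zeros(p.shape[:2],np.uint8);cv2.fillConvexPoly(m,q,1)
    g=p.astype(int).min(2)
    b=((g>165)&(m>0)).astype(np.uint8);n,l,s,c=cv2.connectedComponentsWithStats(b)
    for i in range(1,n):
        if s[i,4]>20: print("blob",s[i,4],c[i].round(1),"case",(1000*w2c(ray("scene",c[i],.012))).round(1))
    if save: cv2.imwrite(save,p[:,:,::-1])
E
python3 - <<'E'
from h import *
mir("pics/s5.png")
print((1000*w2c(ray("scene",(314.5,231.75),.012))).round(1),(1000*w2c(ray("scene",(315.7,230.5),.012))).round(1))
im=cv2.imread("pics/s5.png");print(im[226:238,306:324].min(2))
go(1,26,9.6)
E
```

```text
blob 66 [313.5 231.5] case [-0.4  6.5 12. ]
[-2.2  5.6 12. ] [-1.5  1.6 12. ]
[[ 97 102 102 106 112 116 122 125 124 121 119 116 115 116 114 113 113 113]
 [ 99 108 110 118 129 138 147 151 149 145 141 132 122 117 116 114 113 113]
 [ 99 110 120 135 152 164 171 173 173 170 167 157 141 125 117 115 114 112]
 [ 98 110 133 156 171 179 181 182 182 181 180 174 161 141 124 115 111 110]
 [ 98 115 148 171 181 184 184 184 184 183 184 181 174 154 134 116 109 108]
 [ 99 121 157 178 184 184 184 184 183 183 183 183 177 159 136 116 109 108]
 [100 123 156 177 183 184 185 184 184 184 184 184 177 158 136 117 109 105]
 [105 126 152 174 183 184 184 184 184 184 184 182 175 155 132 114 106  96]
 [108 123 142 162 175 182 184 184 184 182 180 175 165 143 123 103  89  77]
 [107 116 128 143 158 169 176 178 177 172 165 156 144 127 107  87  71  61]
 [107 111 117 127 138 148 153 155 154 150 144 137 126 108  88  71  61  58]
 [109 110 112 118 124 130 133 134 134 131 126 119 110  95  81  65  58  60]]
t 6.05 tip [  1.5 -24.9  10.2] yaw err -0.04 F [ 3. -1.  1.] w 0.0005 -> tool units [-0.02 -2.04  0.02]
```

Mirror now at y≈6 with the fingers at -25, so it follows at a 31 mm offset. I'll keep pushing until the finger reaches y≈31.

```bash
python3 -m inch '[{"x":0.03,"y":-0.25,"z":0,"yaw":0},{"x":0.03,"y":-0.25,"z":0,"yaw":0},{"x":0.03,"y":-0.25,"z":0,"yaw":0}]'|grep force
python3 -c "from h import *;go(1,31,9.8)"
python3 -m inch '[{"x":0.03,"y":-0.25,"z":0,"yaw":0},{"x":0.03,"y":-0.25,"z":0,"yaw":0},{"x":0.03,"y":-0.2,"z":0,"yaw":0}]'|grep force
python3 -c "from h import *;go(1,31,9.8);mir()"
```

```text
contact_force: [2.5, -2.4, 1.1]
t 6.3 tip [ 2.6 -7.   9.7] yaw err -0.16 F [ 2.5 -2.4  1.1] w 0.0006 -> tool units [-0.07 -1.52 -0.01]
contact_force: [2.2, -2.5, 1.5]
t 6.55 tip [ 4.8 12.5  9.4] yaw err -0.14 F [ 2.2 -2.5  1.5] w 0.0003 -> tool units [-0.15 -0.74 -0.02]
blob 79 [299.2 240.4] case [ 2.7 42.6 12. ]
```

```bash
python3 -m inch '[{"x":-0.07,"y":-0.2,"z":-0.01,"yaw":-0.03},{"x":-0.05,"y":-0.2,"z":0,"yaw":0}]'|grep force
python3 -c "from h import *;go(1,31,9.8)"
python3 -m inch '[{"x":-0.03,"y":-0.15,"z":0,"yaw":0},{"x":0,"y":-0.12,"z":0,"yaw":0}]'|grep force
python3 -c "from h import *;go(1,31,9.8);mir()"
```

```text
contact_force: [2.3, -2.8, 0.0]
t 6.77 tip [ 2.  24.   9.2] yaw err 0.01 F [ 2.3 -2.8  0. ] w 0.0008 -> tool units [-0.04 -0.28 -0.02]
contact_force: [2.8, -3.2, 1.5]
t 6.93 tip [ 0.7 31.5  9.1] yaw err 0.02 F [ 2.8 -3.2  1.5] w 0.0006 -> tool units [ 0.01  0.02 -0.03]
blob 82 [292.4 246.1] case [ 1.4 61.8 12. ]
```

```bash
python3 -m inch '[{"x":0,"y":-0.05,"z":-0.02,"yaw":0}]'|grep force
python3 -c "from h import *;go(1,32,9.8)"
python3 -m inch '[{"x":0,"y":-0.05,"z":0,"yaw":0}]'|grep force
python3 -c "from h import *;go(1,32,9.8);mir()"
```

```text
contact_force: [1.9, -2.6, -0.8]
t 7.07 tip [ 0.6 33.3  9.5] yaw err 0.05 F [ 1.9 -2.6 -0.8] w 0.0007 -> tool units [ 0.02  0.05 -0.01]
contact_force: [1.4, -3.7, 1.3]
t 7.15 tip [ 0.6 34.6  9.5] yaw err 0.06 F [ 1.4 -3.7  1.3] w 0.0006 -> tool units [ 0.02  0.1  -0.01]
blob 80 [291.1 246.6] case [ 2.2 64.4 12. ]
```

```bash
python3 -m inch '[{"x":0,"y":-0.05,"z":0,"yaw":0}]'|grep force
python3 -m inch '[{"x":0,"y":-0.05,"z":0,"yaw":0}]'|grep force
python3 -c "from h import *;go(1,32,9.8);mir()"
```

```text
contact_force: [1.2, -7.7, 2.2]
contact_force: [2.9, -8.7, 3.8]
t 7.37 tip [ 0.  35.4  9.5] yaw err 0.03 F [ 2.9 -8.7  3.8] w 0.0003 -> tool units [ 0.04  0.14 -0.01]
blob 83 [291.1 246.7] case [ 2.  64.5 12. ]
```

Force is rising and the mirror has stopped. One firmer press, then a look.

```bash
python3 -m inch '[{"x":0,"y":-0.08,"z":0,"yaw":0},{"x":0,"y":-0.08,"z":0,"yaw":0}]'|grep force
python3 - <<'E'
from h import *
go(1,32,9.8);mir("pics/s6.png")
im=cv2.imread("pics/s6.png")[200:280,240:360];cv2.imwrite("pics/s6c.png",cv2.resize(im,None,fx=6,fy=6,interpolation=cv2.INTER_CUBIC))
print("pins",[proj("scene",c2w(np.array([18*np.sin(a),62+18*np.cos(a),12])/1000)).round(1) for a in np.radians([0,75,-75])],proj("scene",c2w(np.array([0,62,12])/1000)))
E
```

```text
contact_force: [3.3, -12.7, 4.8]
t 7.58 tip [-0.7 36.   9.5] yaw err -0.03 F [  3.3 -12.7   4.8] w 0.0003 -> tool units [ 0.07  0.16 -0.01]
blob 79 [291.  246.7] case [ 2.2 64.7 12. ]
pins [array([285.8, 251.7]), array([285.1, 243. ]), array([297. , 252.9])] [292.78352499 246.55682936]
```

View pics/s6c.png

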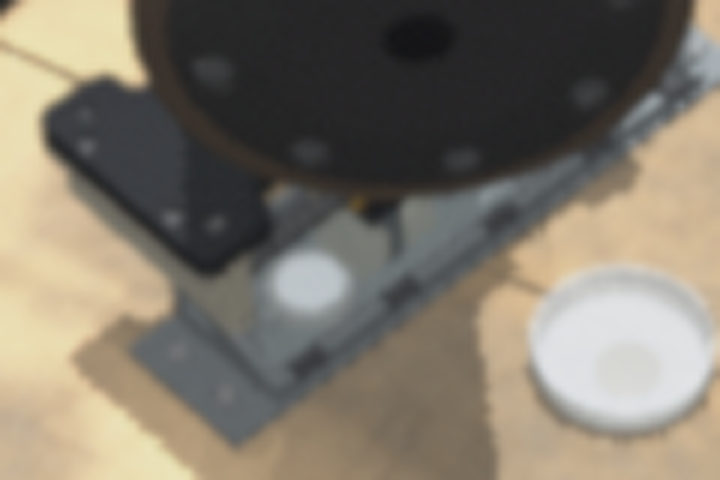

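Mirror sits at (308,282) beside the pins, with force rising to 12.7 N and no more motion, so it's seated. Now I'll back off to the right, lift, and lower the flap back along its arc.

```bash
python3 -m inch '[{"x":0.02,"y":0.2,"z":-0.02,"yaw":0},{"x":0.02,"y":0.25,"z":0,"yaw":0},{"x":0,"y":0.25,"z":0,"yaw":0}]'|grep force
python3 -c "from h import *;go(1,15,50);mir()"
python3 -m inch '[{"x":0,"y":0,"z":-0.3,"yaw":0},{"x":0,"y":0,"z":-0.5,"yaw":0},{"x":0,"y":0,"z":-0.5,"yaw":0},{"x":0,"y":0,"z":-0.2,"yaw":0}]'|grep force
python3 -c "from h import *;go(13,15,54)"
```

```text
contact_force: [2.3, 2.3, 0.1]
t 7.88 tip [ 2.1 19.8 11. ] yaw err 0.01 F [2.3 2.3 0.1] w 0.0007 -> tool units [-0.01  0.21 -1.56]
blob 66 [291.8 246.7] case [ 1.1 63.6 12. ]
contact_force: [2.1, -0.5, -1.5]
t 8.27 tip [-1.  16.6 49. ] yaw err -0.14 F [ 2.1 -0.5 -1.5] w 0.0006 -> tool units [ 0.56  0.06 -0.19]
```

```bash
python3 -m inch '[{"x":0.2,"y":0,"z":-0.05,"yaw":0},{"x":0.2,"y":0,"z":-0.03,"yaw":0},{"x":0.2,"y":0,"z":0,"yaw":0}]'|grep force
python3 -c "from h import *;go(22,17,51)"
python3 -m inch '[{"x":0.2,"y":0,"z":0.02,"yaw":0},{"x":0.2,"y":0,"z":0.08,"yaw":0}]'|grep force
python3 -c "from h import *;go(27,17,48)"
python3 -m inch '[{"x":0.15,"y":0,"z":0.1,"yaw":0},{"x":0.12,"y":0,"z":0.12,"yaw":0}]'|grep force
python3 -c "from h import *;go(36,17,38)"
```

```text
contact_force: [1.2, -0.7, -1.7]
t 8.52 tip [14.4 16.8 52.9] yaw err -0.09 F [ 1.2 -0.7 -1.7] w 0.0004 -> tool units [ 0.3  -0.01  0.08]
contact_force: [3.1, -0.4, -0.8]
t 8.68 tip [25.6 16.7 50.1] yaw err -0.09 F [ 3.1 -0.4 -0.8] w 0.0003 -> tool units [ 0.05 -0.01  0.08]
contact_force: [1.4, 0.7, -1.4]
t 8.85 tip [33.7 16.5 43.4] yaw err -0.12 F [ 1.4  0.7 -1.4] w 0.0004 -> tool units [ 0.09 -0.02  0.22]
```

```bash
python3 -m inch '[{"x":0.08,"y":0,"z":0.15,"yaw":0},{"x":0.08,"y":0,"z":0.18,"yaw":0}]'|grep force
python3 -c "from h import *;go(41,17,28)"
python3 -m inch '[{"x":0.08,"y":0,"z":0.15,"yaw":0},{"x":0.08,"y":0,"z":0.15,"yaw":0}]'|grep force
python3 -c "from h import *;go(50,17,25)"
python3 -m inch '[{"x":0.25,"y":0,"z":0,"yaw":0},{"x":0.5,"y":0,"z":0,"yaw":0}]'|grep force
python3 -c "from h import *;go(60,17,120)"
```

```text
contact_force: [2.8, -1.9, -0.1]
t 9.02 tip [39.5 16.5 34.3] yaw err -0.13 F [ 2.8 -1.9 -0.1] w 0.0004 -> tool units [ 0.05 -0.02  0.25]
contact_force: [-1.1, -0.3, 0.9]
t 9.18 tip [43.7 16.  25.3] yaw err -0.15 F [-1.1 -0.3  0.9] w 0.0003 -> tool units [ 0.25 -0.04  0.02]
contact_force: [0.4, -0.4, -0.8]
t 9.35 tip [60.2 14.5 23.8] yaw err -0.14 F [ 0.4 -0.4 -0.8] w 0.0003 -> tool units [ 0.05 -0.04 -3.85]
```

Now clear of the flap. I'll raise the hand, move it back out of view, and check.

```bash
python3 -m inch '[{"x":0.2,"y":0,"z":-0.8,"yaw":0},{"x":0.5,"y":0,"z":-0.9,"yaw":0},{"x":0.5,"y":0,"z":-0.9,"yaw":0},{"x":0.5,"y":0,"z":-0.9,"yaw":0},{"x":0.5,"y":0,"z":-0.5,"yaw":0}]'|grep force
python3 -m inch '[{"x":0,"y":0.9,"z":-0.5,"yaw":0},{"x":0,"y":0.9,"z":-0.5,"yaw":0},{"x":0,"y":0.9,"z":-0.5,"yaw":0},{"x":0,"y":0.9,"z":0,"yaw":0},{"x":0,"y":0.9,"z":0,"yaw":0}]'|grep force
python3 -m inch '[{"x":0,"y":0.9,"z":0,"yaw":0},{"x":0,"y":0.9,"z":0,"yaw":0},{"x":0,"y":0.9,"z":0,"yaw":0},{"x":0,"y":0.7,"z":0,"yaw":0},{"x":0,"y":0,"z":0,"yaw":0}]'
python3 - <<'E'
from h import *
mir("pics/s7.png")
a=cv2.imread("pics/s7.png")[180:290,240:400]
p,d=r.capture("top");b=p[170:270,220:420,::-1]
a=cv2.resize(a,(640,440),interpolation=cv2.INTER_CUBIC)[:,:400];b=cv2.resize(b,(800,400),interpolation=cv2.INTER_CUBIC)[:,60:460]
c=np.zeros((440,800,3),np.uint8);c[:,:400]=a;c[:400,400:]=b;cv2.imwrite("pics/m7.png",c)
E
```

```text
contact_force: [1.4, 0.3, 0.5]
contact_force: [0.3, -0.2, -0.2]
time_s: 10.6
tcp_pos: [0.5591, -0.1549, 0.1864]
eef_rot: [178.9, -0.7, -14.5]
contact_force: [-0.7, 0.1, 0.9]
gripper_width: 0.0004
blob 94 [291.3 246.6] case [ 2.  64.1 12. ]
```

View pics/m7.png

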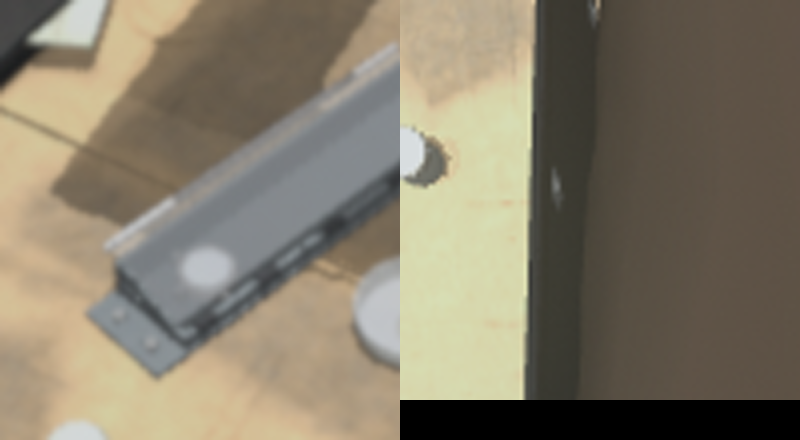

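The scene half shows the flap shut, with its bead end at (107,247), the same pixel as at the start. The mirror is at (208,268), which matches the nest; the arm hides the top view. I'll move aside for one independent top check.

```bash
python3 -m inch '[{"x":-0.5,"y":0.8,"z":0,"yaw":0},{"x":-0.5,"y":0.8,"z":0,"yaw":0},{"x":-0.5,"y":0.8,"z":0,"yaw":0},{"x":-0.5,"y":0.8,"z":0,"yaw":0},{"x":-0.5,"y":0.8,"z":0,"yaw":0}]'|grep force
python3 -m inch '[{"x":-0.5,"y":0.8,"z":0,"yaw":0},{"x":-0.5,"y":0.8,"z":0,"yaw":0},{"x":-0.5,"y":0.8,"z":0,"yaw":0},{"x":0,"y":0,"z":0,"yaw":0}]'
python3 - <<'E'
from h import *
p,d=r.capture("top");b=cv2.resize(p[170:270,220:420,::-1],(800,400),interpolation=cv2.INTER_CUBIC);cv2.imwrite("pics/t8.png",b)
n=proj("top",c2w([0,.062,.012]));print("nest px",n,"crop",((n-[220,170])*4).round(1))
print("pins crop",[((proj("top",c2w(np.array([18*np.sin(a),62+18*np.cos(a),12])/1000))-[220,170])*4).round(1) for a in np.radians([0,75,-75])])
E
```

```text
contact_force: [0.3, 0.2, 0.6]
time_s: 11.45
tcp_pos: [0.4239, -0.2826, 0.1879]
eef_rot: [179.0, -0.7, -13.8]
contact_force: [-0.3, 0.1, -0.2]
gripper_width: 0.0008
nest px [299.91668622 197.536141  ] crop [319.7 110.1]
pins crop [array([288.7, 102.8]), array([319.3,  78.7]), array([304., 138.])]
```

View pics/t8.png

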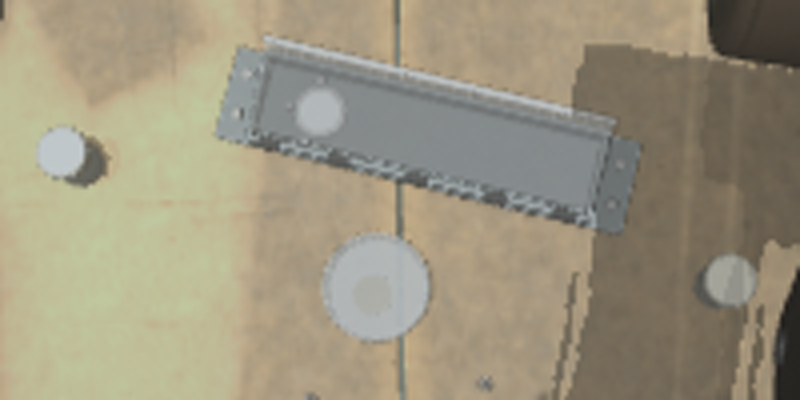

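Top view: mirror at (320,111) against the projected nest at (319.7,110.1). The bead, vials and dish are at the same pixels as at the start. Handing in.

```bash
python3 -c "
from plant import r
print(r.close_job())"
```

```text
the job is handed in; nothing more can be done
None
```

I handed the job in at about 11.5 s of the 42 s limit; the hand-in reports no verdict.

**What I did:** I swung the flap up along its arc with the closed fingers behind the bead. With the flap held roughly 1.1 rad open, I reached in to the right of the mirror and pushed it left against the three dowels. The force rose to about 13 N and the mirror moved no further. I then backed off, lowered the flap gently along its arc and took the hand clear.

**Last checks:**
- **Mirror:** the final top view puts it about 1 px of the 4x enlargement (well under 1 mm) from the projected nest centre.
- **Flap:** the bead is at the same pixels as when it was shut at the start.
- **Vials and dish:** they are at the same pixels as in the first top view.
- **Contact:** the contact force is near zero and the hand is well clear.

**What disagreed:**
- **Mirror position:** the scene camera's colour blob put the mirror about 2 mm off the nest in both x and y, possibly from that camera's calibration and the brightness threshold. I relied on the firm stop and the top view instead.
- **Fingertip contact:** there was an unexpected touch of up to 30 N with the fingertips at about z 9 mm. I didn't identify the cause, and did the rest of the push mostly at z 9–10 mm.

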